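# Slide the top tile off the stack and home in the sealing jig

### The job

Slide the top tile off the stack in the jig, sideways onto the empty landing deck beside it, without lifting it and without dragging the tiles below along (press only lightly, under 10 N). Then push it on past the sprung plunger until it is home, flat on the deck and flush against the end stop, and bed it there with a steady push of about 1.4 kg (12 to 16 N) for a second before you let go; never use more than 25 N, and leave the tape roll, tape measure and spirit level alone.

Things in the scene. Friction and masses are not known exactly. Their poses are not given: they have to be found in the camera images.
- jig: Low fixed tile jig, a straight open-topped channel of aluminium on a plywood base, 244 long (own x) x 128 wide x 57 mm high. Origin: middle of its underside. Own +x is the sliding direction: stack bay from x -108 to 0, landing deck from x 0 to 120. Side guides 12 mm thick, full length and height, inner faces at y -52 and +52.
- back_wall (a point): Middle of the top edge of the wall behind the stack (jig x -108, z 57 mm). It stands only about 2 mm behind the tiles, so that no finger fits behind the top tile until that has been slid out some way.
- deck_edge (a point): Middle of the deck's near top edge: jig x 0, z 40.5 mm, about 6 mm in front of the stack and 1.5 mm lower than the underside of the top tile. The deck is level and fixed.
- plunger_nose (a point): Tip of a sprung steel plunger in the +y guide: jig x 80, y 46.5, z 47 mm; vertical round nose of radius 10 mm, z 42 to 52, in the tile's way. The tile's front corner meets it with the tile's centre near x 23, well short of the stop, and pushes it aside with some 3 to 10 N of push; it then presses the tile sideways onto the other guide.
- seat (a point): Where the centre of the top tile is when it is home on the deck against the end stop: jig x = 58, y = 0 (the plunger presses the tile up to 2 mm to -y), z = 45.5 mm. Axes as the jig's.
- tile_1_mid (a point): Centre (half-way up) of the TOP tile, a flat square ceramic tile 100 x 100 x 10 mm, about 0.22 kg, white glaze on red-brown clay; too wide to grasp. Axes along its edges, x along the jig's, z up. At the start at about jig x -56, z 47. Tiles and metal slide on one another (friction about 0.25 to 0.3); finger pads hold the glaze better: tips pressing down with some 4 to 8 N can drag it.
- tile_2_mid (a point): Centre of the second tile from above, same tile, its top 42 mm above the worktop. It stays in the stack. The back of the top tile is a little rougher than the rest, so a press of more than about 10 N on the top tile while dragging takes this one along.
- tile_3_mid (a point): Centre of the third tile from above, same tile; it stays.
- tile_4_mid (a point): Centre of the bottom tile, same tile, lying on the jig's base (12 mm); it stays.
- tape_roll: Loose roll of orange masking tape lying flat, diameter 100, 19 mm high, beside the jig (bystander). Origin: middle of its underside.
- tape_measure: Loose yellow and black pocket tape measure, 64 x 75 x 30 mm, beside the jig (bystander). Origin: middle of its underside.
- spirit_level: Loose short aluminium spirit level, 22 x 214 x 42 mm, standing along the jig's other side (bystander). Origin: middle of its underside.
- stop_bar: The fixed end stop across the far end of the deck, aluminium bar 13 x 104 x 15 mm. Origin: middle of the face that the tile's front edge meets (jig x 108, z 48; the bar reaches up to z 55.5 mm). Axes as the jig's. Of a push on the home-going tile about 2 to 4 N are taken up by the plunger and friction; the rest reaches the stop. It is rigid, so approach it slowly (10 mm/s or less).
There are look-alikes about, which are no part of the job. Leave any blue or purple look-alike of the part that bears tile_1_mid alone.

How it is judged:
By the outcome, as a careful person would: the job done as asked, in the order asked, and still so for the second after the job is handed in, with the robot touching nothing.
It also fails if it takes over 64 s, if anything falls off the work surface, if the arm or the gripper's body presses on something with over 40 N, if the wrist force passes 120 N, or if a joint passes its speed limit or range.

### The arm

A 6-joint arm with a two-finger parallel gripper is mounted at the origin on a cart in front of the work surface, level with it; the furniture and walls round the work are solid. World frame = base frame: x ahead of the robot, y to its left, z up, the work surface at z = 0. Lengths are in mm, angles in degrees, forces in N, time in s.
With the tool pointing down it reaches from about 350 to 850 mm from the base axis. Payload 8.1 kg.
Tool frame: the origin (TCP) lies between the finger pads; the fingertips stand 17 mm ahead of it and the grasp point (between the pads) lies 2 mm behind it; z points along the fingers, y is the line along which they close (so a half turn about z gives the same grasp; the last joint's range is limited). The gripper opens to 85 mm and grips with 20 to 120 N. Pads are 22 mm wide; open, the fingers measure 114 mm over their backs; the gripper's body (76 mm by 85 mm) begins 54 mm behind the grasp point. The pads swing forward as they close: fully open they stand 13 mm farther back than shut.
Start: joints at [69.076, 7.471, 85.268, -0, 87.261, -4.893], TCP at [165.676, 576.677, 248.292] pointing down, gripper open.
Joint ranges: [-169.43, 169.43], [-51.17, 129.36], [1.28, 143.12], [-76.62, 256.62], [0, 156.53], [-152.29, 152.29]. Speed limits (degrees/s): [136.94, 136.94, 159.86, 180, 180, 180].

### API

Orientations are given as [roll, pitch, yaw] about the fixed x, y, z axes, in that order (R = Rz(yaw) Ry(pitch) Rx(roll)).
In Python, from bench import sense, snapshot, hand_in, trace, place_of gives the robot as it stands.
- The arm moves only by the shell command python3 -m handwheel 'ROWS' [FORCE]. ROWS is JSON, a list of rows, each a list of 7 numbers: the opening, from -1 (shut) to 1 (fully open), then the shift along the tool's x, y, z in cm, then the turn, a rotation vector about the tool's x, y, z in rad. A call has 1 to 12 rows; each row shifts and turns the commanded pose from where the row before left it, along the tool's axes as they then stand; what a row does not reach is not made up. A row lasts 1/12 s, in which the tool goes at most 41.7 mm and 7.16 degrees, less where a joint would pass 70% of its speed; a pose out of reach is approached as far as the arm can. A call with a gripper value outside its range is refused whole. The fingers move at their own pace and stop on an object; FORCE is the grip in N (left out, the last holds). Time passes only in rows, so rows that do not move let the fingers close. It gives the time, the measured TCP pose, the force, the opening and the grip force at its end, in the units of the state.
- sense(): the state, without advancing time (a new reading comes with each control period).
- snapshot(name): name is "side" or "top"; returns a dict with "image" (384x512x3 uint8, red, green, blue), "intrinsics" (3x3 intrinsics, pixels), "R" (3x3) and "t" (3): a world point X has camera coordinates R X + t. Camera axes: x right, y down, z forward; pixel columns grow to the right and rows downward; lengths in mm; the calibration is good to about 2 mm. A picture is of the moment at which its call begins. There is no depth.
- hand_in(): hands the job in; it is judged then, once.
Trained networks look in a picture, given as the dict that the camera call returned (one of the last four; its "shot" number tells which), for a name from the list of things; names that differ only in an ending like _2 or _b are one class to them, and where a whole thing is asked for, a point or a joint stands for the part that bears it (a point fixed in the world has none). Each returns a list of dicts, best first, with "conf" (0 to 1); they miss things now and then, are a little off and sometimes report something else, mostly with a low value. They report only what shows in the picture. A call takes as long as a camera call. They do not tell look-alikes from the thing itself.
- trace(picture, query): "pixels" (384x512 bool, what is visible of it).
- place_of(picture, query): "location" ([x, y, z] in mm, in world coordinates, good to about 4 mm: a listed point, or the origin of a listed thing).
The state is a dict: "time": time; "joint_pos": joint angles; "qd": joint speeds; "joint_efforts": joint torques, N m; "tool_pos": TCP position; "tcp_rot": TCP orientation; "ft_force": force on the tool from outside, world axes, zero at the start; "wrist_torque": the same for the moment, N m; "finger_gap": finger opening in mm; "grip_force": force on a finger pad.
Only numpy, scipy, OpenCV 4.12 (cv2) and the standard library are available. Lean on these libraries where they do the work, as an engineer would, in place of code of your own. Each camera call takes 0.05 s, during which the arm holds its last target. There are 200 camera calls.

## Working session

There is one attempt and no reset: what is moved stays moved. The work goes in short steps, Python scripts to look and compute and a shell command to move; the robot and the scene stay as the last step left them, time stands still between calls to the robot, and variables do not carry over. Pictures are saved under pics/ and viewed, at most 10 in all, crops included, and the job is handed in when it is done.

```bash
mkdir -p pics; ls; python3 - <<'E'
from bench import *
import cv2,numpy as np
s=sense();print(s)
for n in("top","side"):
    p=snapshot(n);cv2.imwrite(f"pics/{n}0.png",p["image"][:,:,::-1])
    for q in("jig","back_wall","deck_edge","plunger_nose","seat","tile_1_mid","stop_bar","tape_roll","tape_measure","spirit_level"):
        print(n,q,[(np.round(d["location"]).tolist(),round(d["conf"],2)) for d in place_of(p,q)[:3]])
E
```

```text
pics
{'time': 0.0, 'joint_pos': array([ 6.90764669e+01,  7.51580343e+00,  8.53296714e+01,  3.68382760e-03,
        8.72610041e+01, -4.89365178e+00]), 'qd': array([ 0.04022549, -0.06235107,  0.00228712,  0.0113883 , -0.01226298,
        0.02068686]), 'joint_efforts': array([-3.58846082e-04, -5.69379795e+01, -5.00570190e+01, -2.18580117e-04,
        1.45473343e-02, -1.22093088e-06]), 'tool_pos': array([165.4611168 , 576.19743929, 247.2333917 ]), 'tcp_rot': array([-1.79894223e+02, -1.27492169e-02,  1.63969927e+02]), 'ft_force': array([-0.36552073,  0.65690304, -0.21245609]), 'wrist_torque': array([ 0.03092273,  0.01938101, -0.00071302]), 'grip_force': 0.0, 'finger_gap': 85.35915547590346}
top jig [([560.0, -81.0, -1.0], 0.62)]
top back_wall [([560.0, -183.0, 59.0], 0.93)]
top deck_edge [([564.0, -77.0, 39.0], 0.77)]
top plunger_nose [([515.0, 0.0, 49.0], 0.74)]
top seat [([563.0, -22.0, 51.0], 0.64)]
top tile_1_mid [([397.0, -144.0, 6.0], 0.9), ([370.0, 54.0, 6.0], 0.9), ([560.0, -135.0, 49.0], 0.55)]
top stop_bar [([560.0, 30.0, 51.0], 0.79), ([686.0, -65.0, 1.0], 0.52)]
top tape_roll [([590.0, 123.0, 0.0], 0.7), ([574.0, -282.0, -0.0], 0.56)]
top tape_measure [([591.0, 124.0, 2.0], 0.88)]
top spirit_level [([684.0, -67.0, -2.0], 0.67)]
side jig [([557.0, -76.0, 1.0], 0.96)]
side back_wall [([559.0, -190.0, 56.0], 0.94)]
side deck_edge [([561.0, -79.0, 39.0], 0.7), ([562.0, -134.0, 51.0], 0.43)]
side plunger_nose [([519.0, 1.0, 48.0], 0.73)]
side seat [([558.0, -18.0, 41.0], 0.78), ([562.0, -185.0, 58.0], 0.48)]
side tile_1_mid [([561.0, -137.0, 49.0], 0.9), ([368.0, 48.0, 6.0], 0.8), ([392.0, -143.0, 4.0], 0.77)]
side stop_bar [([561.0, 29.0, 52.0], 0.6)]
side tape_roll [([576.0, -284.0, 2.0], 0.78)]
side tape_measure [([591.0, 124.0, -2.0], 0.62)]
side spirit_level [([688.0, -58.0, 0.0], 0.67)]
```

View pics/top0.png

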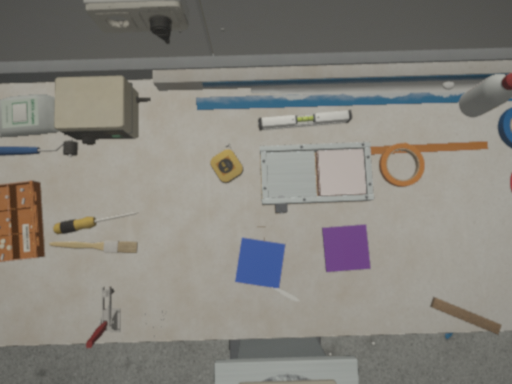

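View pics/side0.png

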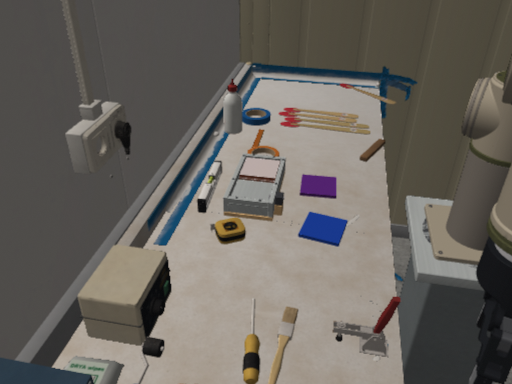

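The jig shows in the top view at about x 260–372, y 144–204, with the white tile at 318–367 × 148–195. Its +x points left in the image, which is world +y. The blue and purple tiles lie apart, below it. Next I'll measure the jig's yaw and position.

```bash
cat > h.py <<'E'
from bench import *
import cv2,numpy as np
def plane(p,uv,z):
    K,R,t=p["intrinsics"],np.array(p["R"]),np.array(p["t"])
    C=-R.T@t; d=R.T@np.linalg.inv(K)@np.r_[uv,1.]
    return (C+d*(z-C[2])/d[2])[:2]
def quad(p,mask,z):
    c=max(cv2.findContours(mask.astype(np.uint8),cv2.RETR_EXTERNAL,cv2.CHAIN_APPROX_NONE)[0],key=cv2.contourArea)
    w=np.array([plane(p,q[0],z) for q in c],np.float32)
    return cv2.minAreaRect(w)
def tilemask(p,lo=(-200,480),hi=(60,640)):
    best=[d for d in trace(p,"tile_1_mid")]
    out=[]
    for d in best: out.append((d["conf"],quad(p,d["pixels"],51)))
    return out
E
python3 - <<'E'
from h import *
for n in("top","side"):
    p=snapshot(n)
    for x in tilemask(p): print(n,x)
    for q in("jig","stop_bar"):
        for d in trace(p,q)[:2]: print(n,q,d["conf"],quad(p,d["pixels"],56))
    big=cv2.resize(p["image"][130:215,250:385] if n=="top" else p["image"][140:225,215:300],None,fx=5,fy=5,interpolation=cv2.INTER_CUBIC)
    if n=="top": cv2.imwrite("pics/crop1.png",big[:,:,::-1])
E
```

```text
top (0.95, ((371.0576171875, 49.216835021972656), (96.99899291992188, 97.15784454345703), 79.0523452758789))
top (0.68, ((562.6971435546875, -135.2626953125), (102.39070129394531, 103.54972839355469), 0.12715010344982147))
top (0.67, ((398.4053649902344, -137.27044677734375), (98.96979522705078, 100.09503173828125), 1.5481194257736206))
top jig 0.75 ((552.045654296875, -79.92697143554688), (148.1585235595703, 243.856201171875), 0.7069588899612427)
top stop_bar 0.62 ((561.3627319335938, 33.810218811035156), (12.091293334960938, 101.3929214477539), 89.8944091796875)
side (0.86, ((367.742919921875, 112.37849426269531), (107.42752838134766, 96.40399169921875), 80.02262878417969))
side (0.81, ((563.4212646484375, -127.8504409790039), (100.29865264892578, 114.8683853149414), 0.4037337303161621))
side (0.81, ((393.3975524902344, -69.2772216796875), (95.72081756591797, 110.80592346191406), 2.2118759155273438))
side jig 0.64 ((558.7245483398438, -39.215087890625), (153.45945739746094, 328.5644836425781), 7.373330593109131)
side stop_bar 0.52 ((561.1375122070312, 47.87937927246094), (104.74433898925781, 31.65524673461914), 0.36877554655075073)
```

View pics/crop1.png

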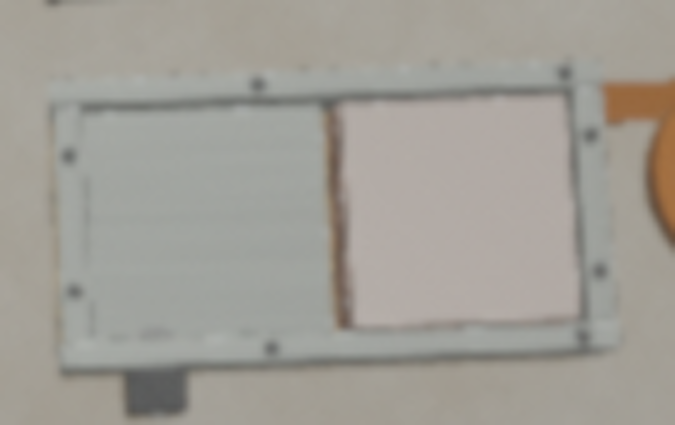

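```bash
python3 -m handwheel '[[-1,-2.64,-2.65,0.3,0,0,0],[-1,-2.64,-2.65,0.3,0,0,0],[-1,-2.64,-2.65,0.3,0,0,0],[-1,-2.64,-2.65,0.3,0,0,0],[-1,-2.64,-2.65,0.3,0,0,0],[-1,-2.64,-2.65,0.3,0,0,0],[-1,-2.64,-2.65,0.3,0,0,0],[-1,-2.64,-2.65,0.3,0,0,0],[-1,-2.64,-2.65,0.3,0,0,0],[-1,-2.64,-2.65,0.3,0,0,0],[-1,-2.64,-2.65,0.3,0,0,0]]' 20
python3 -m handwheel '[[-1,-2.64,-2.65,0.3,0,0,0],[-1,-2.64,-2.65,0.3,0,0,0],[-1,-2.64,-2.65,0.3,0,0,0],[-1,-2.64,-2.65,0.3,0,0,0],[-1,-2.64,-2.65,0.3,0,0,0],[-1,-2.64,-2.65,0.3,0,0,0],[-1,-2.64,-2.65,0.3,0,0,0],[-1,-2.64,-2.65,0.3,0,0,0],[-1,-2.64,-2.65,0.3,0,0,0],[-1,-2.64,-2.65,0.3,0,0,0],[-1,-2.64,-2.65,0.3,0,0,0]]'
python3 -m handwheel '[[-1,0,0,0,0,0,0.117],[-1,0,0,0,0,0,0.117],[-1,0,0,0,0,0,0.117],[-1,0,0,0,0,0,0.117],[-1,0,0,0,0,0,0.117],[-1,0,0,0,0,0,0.117],[-1,0,0,0,0,0,0.117],[-1,0,0,0,0,0,0.117],[-1,0,0,0,0,0,0.117],[-1,0,0,0,0,0,0.117],[-1,0,0,0,0,0,0.117],[-1,0,0,0,0,0,0]]'
```

```text
time: 2.42
tool_pos: [364.8, 214.7, 215.5]
tcp_rot: [180.0, 0.0, 164.0]
ft_force: [0.6, 0.0, -0.3]
finger_gap: 0.2
grip_force: 0.0
time: 3.33
tool_pos: [563.5, -146.0, 182.1]
tcp_rot: [180.0, 0.0, 164.0]
ft_force: [0.3, 0.9, -0.4]
finger_gap: -0.1
grip_force: 0.0
time: 4.33
tool_pos: [562.9, -144.0, 182.3]
tcp_rot: [180.0, 0.0, 89.9]
ft_force: [-0.3, 0.6, 0.8]
finger_gap: -0.0
grip_force: 0.0
```

```bash
python3 -m handwheel '[[-1,0,0,2,0,0,0],[-1,0,0,2,0,0,0],[-1,0,0,2,0,0,0],[-1,0,0,2,0,0,0],[-1,0,0,1.5,0,0,0],[-1,0,0,0.7,0,0,0],[-1,0,0,0,0,0,0],[-1,0,0,0,0,0,0]]'
python3 - <<'E'
from h import *
p=snapshot("side");c=p["image"][115:215,205:305]
cv2.imwrite("pics/s1.png",cv2.resize(c,None,fx=5,fy=5,interpolation=cv2.INTER_CUBIC)[:,:,::-1])
E
```

```text
time: 5.0
tool_pos: [562.9, -144.1, 80.6]
tcp_rot: [-180.0, -0.0, 90.3]
ft_force: [0.7, -0.1, 0.9]
finger_gap: 0.0
grip_force: 0.0
```

View pics/s1.png

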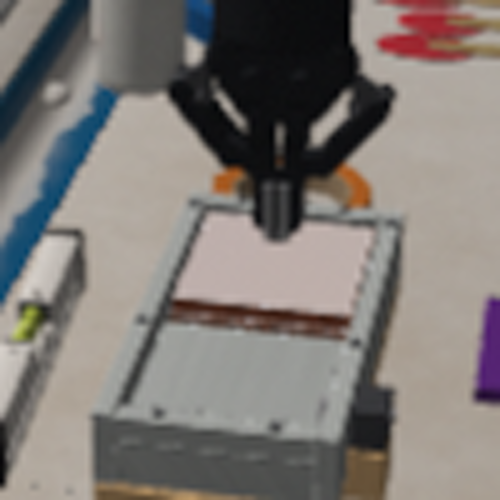

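```bash
python3 -m handwheel '[[-1,0,0,0.1,0,0,0],[-1,0,0,0.1,0,0,0],[-1,0,0,0.1,0,0,0]]';python3 -m handwheel '[[-1,0,0,0.05,0,0,0],[-1,0,0,0.05,0,0,0]]';python3 -m handwheel '[[-1,0,0,0.05,0,0,0],[-1,0,0,0.05,0,0,0]]'
```

```text
time: 5.3
tool_pos: [563.6, -144.3, 78.3]
tcp_rot: [179.9, 0.0, 90.2]
ft_force: [0.5, -1.4, 0.5]
finger_gap: -0.4
grip_force: 0.0
time: 5.47
tool_pos: [563.0, -144.0, 76.5]
tcp_rot: [180.0, 0.0, 90.2]
ft_force: [-0.1, -0.6, -0.8]
finger_gap: 0.6
grip_force: 0.0
time: 5.63
tool_pos: [562.9, -144.0, 75.3]
tcp_rot: [180.0, 0.0, 90.2]
ft_force: [0.4, 1.4, 0.1]
finger_gap: 0.2
grip_force: 0.0
```

The closed fingertips (crop, about 280,235) sit over the rear middle of the white tile and are centred between the guides. I'll lower on from here.

```bash
python3 -m handwheel '[[-1,0,0,0.1,0,0,0],[-1,0,0,0.1,0,0,0],[-1,0,0,0.1,0,0,0]]';python3 -m handwheel '[[-1,0,0,0.05,0,0,0],[-1,0,0,0.05,0,0,0]]';python3 -m handwheel '[[-1,0,0,0.05,0,0,0],[-1,0,0,0.03,0,0,0]]'
```

```text
time: 5.88
tool_pos: [562.9, -144.0, 72.2]
tcp_rot: [-180.0, 0.0, 90.2]
ft_force: [-0.7, 0.0, -0.9]
finger_gap: -0.1
grip_force: 0.0
time: 6.05
tool_pos: [562.8, -144.0, 71.1]
tcp_rot: [-180.0, -0.0, 90.2]
ft_force: [0.9, -0.1, -0.0]
finger_gap: 0.2
grip_force: 0.0
time: 6.22
tool_pos: [562.9, -144.0, 70.4]
tcp_rot: [-180.0, -0.0, 90.2]
ft_force: [-0.4, -0.5, -1.0]
finger_gap: 0.1
grip_force: 0.0
```

```bash
for i in 1 2 3; do python3 -m handwheel '[[-1,0,0,0.03,0,0,0],[-1,0,0,0,0,0,0]]' | egrep 'pos|force: \['; done
```

```text
tool_pos: [562.9, -144.0, 70.1]
ft_force: [0.4, -0.3, 0.4]
tool_pos: [562.9, -144.0, 69.9]
ft_force: [-0.5, 0.8, -0.9]
tool_pos: [562.9, -144.1, 69.6]
ft_force: [-0.5, -0.2, 0.4]
```

```bash
for i in 1 2 3; do python3 -m handwheel '[[-1,0,0,0.02,0,0,0],[-1,0,0,0,0,0,0]]' | egrep 'pos|force: \['; done
```

```text
tool_pos: [562.9, -144.0, 69.4]
ft_force: [1.5, -0.8, -0.2]
tool_pos: [562.9, -144.0, 69.2]
ft_force: [-1.0, -1.1, 0.1]
tool_pos: [562.9, -144.1, 69.1]
ft_force: [-1.1, 0.4, 1.3]
```

```bash
for i in 1 2 3; do python3 -m handwheel '[[-1,0,0,0.02,0,0,0],[-1,0,0,0,0,0,0]]' | egrep 'pos|force: \['; done
```

```text
tool_pos: [563.0, -144.1, 69.1]
ft_force: [-1.6, 0.2, 3.4]
tool_pos: [563.1, -144.1, 69.1]
ft_force: [-0.7, 0.1, 4.8]
tool_pos: [563.3, -144.2, 69.1]
ft_force: [-1.9, 1.0, 6.3]
```

```bash
for i in 1 2 ; do python3 -m handwheel '[[-1,0.1,0,0,0,0,0],[-1,0.1,0,0,0,0,0],[-1,0.1,0,0,0,0,0]]' | egrep 'pos|force: \['; done; python3 - <<'E'
from h import *
p=snapshot("top")
for x in tilemask(p): print(x)
E
```

```text
tool_pos: [563.6, -141.5, 69.1]
ft_force: [0.4, -1.0, 6.5]
tool_pos: [563.5, -138.5, 69.1]
ft_force: [-0.4, -1.4, 5.6]
(0.89, ((371.24383544921875, 48.67445373535156), (97.10617065429688, 96.17742919921875), 79.1935043334961))
(0.59, ((562.404052734375, -106.87828063964844), (55.61593246459961, 101.5773696899414), 89.14607238769531))
(0.54, ((430.3149108886719, -173.96923828125), (25.93452262878418, 32.210636138916016), 86.88048553466797))
```

```bash
for i in 1 2 3; do python3 -m handwheel '[[-1,0.12,0,0,0,0,0],[-1,0.12,0,0,0,0,0],[-1,0.12,0,0,0,0,0],[-1,0.12,0,0,0,0,0]]' | egrep 'pos|force: \['; done; python3 - <<'E'
from h import *
p=snapshot("side");c=p["image"][115:215,205:305]
cv2.imwrite("pics/s2.png",cv2.resize(c,None,fx=5,fy=5,interpolation=cv2.INTER_CUBIC)[:,:,::-1])
E
```

```text
tool_pos: [563.5, -133.6, 69.1]
ft_force: [-0.5, -2.4, 4.4]
tool_pos: [563.5, -128.8, 69.1]
ft_force: [-0.1, -2.3, 5.6]
tool_pos: [563.5, -124.0, 69.1]
ft_force: [0.4, -2.4, 5.6]
```

View pics/s2.png

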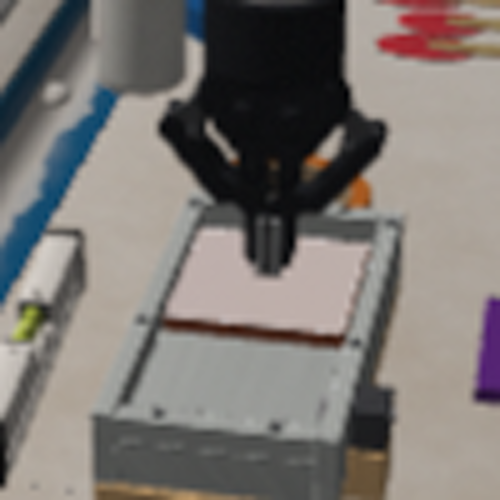

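The tile is following the fingertip: its front edge, at about (165–345, 325–340), now covers the gap and the deck edge. I'll keep going.

```bash
for i in 1 2 3 4; do python3 -m handwheel '[[-1,0.16,0,0,0,0,0],[-1,0.16,0,0,0,0,0],[-1,0.16,0,0,0,0,0],[-1,0.16,0,0,0,0,0],[-1,0.16,0,0,0,0,0]]' | egrep 'pos|force: \['; done
```

```text
tool_pos: [563.5, -116.0, 69.1]
ft_force: [-0.3, -1.3, 5.1]
tool_pos: [563.5, -108.0, 69.1]
ft_force: [0.4, -1.5, 5.3]
tool_pos: [563.4, -100.0, 69.1]
ft_force: [0.3, -2.0, 5.3]
tool_pos: [563.4, -92.0, 69.1]
ft_force: [-0.0, -1.8, 5.1]
```

```bash
python3 -m handwheel '[[-1,0,0,-0.1,0,0,0],[-1,0,0,-0.5,0,0,0],[-1,0,0,-1,0,0,0],[-1,-1.3,0,0,0,0,0],[-1,-2,0,0,0,0,0],[-1,-2,0,0,0,0,0],[-1,-1.5,0,0,0,0,0],[-1,-0.6,0,0,0,0,0],[-1,0,0,0,0,0,0]]'; python3 - <<'E'
from h import *
p=snapshot("side");c=p["image"][115:215,205:305]
cv2.imwrite("pics/s3.png",cv2.resize(c,None,fx=5,fy=5,interpolation=cv2.INTER_CUBIC)[:,:,::-1])
for d in place_of(p,"tile_1_mid"):print(d)
p=snapshot("top")
for d in place_of(p,"tile_1_mid"):print(d)
for x in tilemask(p): print(x)
E
```

```text
time: 11.78
tool_pos: [562.9, -167.4, 84.5]
tcp_rot: [180.0, 0.0, 90.1]
ft_force: [0.6, 0.0, -0.6]
finger_gap: 0.4
grip_force: 0.0
{'location': [368.4, 52.8, 5.9], 'conf': 0.78}
{'location': [393.9, -142.1, 6.4], 'conf': 0.76}
{'location': [564.2, -80.1, 49.5], 'conf': 0.57}
{'location': [393.4, -142.3, 5.5], 'conf': 0.83}
{'location': [371.4, 51.2, 5.0], 'conf': 0.71}
{'location': [560.8, -82.2, 47.5], 'conf': 0.59}
(0.78, ((371.65325927734375, 47.85981750488281), (97.8430404663086, 96.98196411132812), 80.35884094238281))
(0.74, ((395.89544677734375, -108.01876068115234), (94.3983154296875, 37.50129699707031), 2.6121482849121094))
(0.72, ((564.0055541992188, -83.43607330322266), (101.00370788574219, 103.56342315673828), 89.40745544433594))
```

View pics/s3.png

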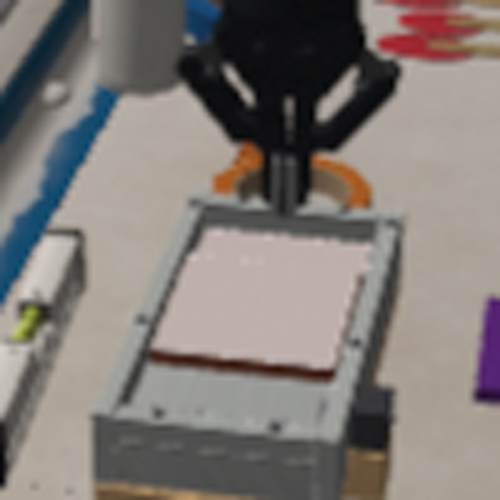

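The tile is clear of the wall by about 50 mm, with its rear edge at crop y≈230. The fingertips are behind it over the gap, so I'll lower behind it and push.

```bash
python3 -m handwheel '[[-1,0,-0.15,1,0,0,0],[-1,0,-0.15,0.8,0,0,0],[-1,0,0,0.48,0,0,0],[-1,0,0,0,0,0,0]]'|egrep 'pos|force: \['; python3 -m handwheel '[[-1,0.5,0,0,0,0,0],[-1,0.5,0,0,0,0,0],[-1,0.3,0,0,0,0,0],[-1,0.1,0,0,0,0,0],[-1,0.1,0,0,0,0,0],[-1,0.1,0,0,0,0,0]]' |egrep 'pos|force: \['
```

```text
tool_pos: [559.0, -165.0, 59.8]
ft_force: [0.4, -0.2, -0.1]
tool_pos: [560.0, -149.5, 61.7]
ft_force: [-0.4, -0.5, 0.3]
```

```bash
for i in 1 2 3; do python3 -m handwheel '[[-1,0.1,0,0,0,0,0],[-1,0.1,0,0,0,0,0],[-1,0.1,0,0,0,0,0]]' |egrep 'pos|force: \['; done
```

```text
tool_pos: [559.9, -146.6, 61.6]
ft_force: [-0.4, -0.5, 0.4]
tool_pos: [559.9, -143.6, 61.6]
ft_force: [-0.6, 0.6, 0.1]
tool_pos: [559.8, -140.6, 61.6]
ft_force: [-0.3, -0.4, -0.9]
```

```bash
for i in 1 2 3; do python3 -m handwheel '[[-1,0.15,0,0,0,0,0],[-1,0.15,0,0,0,0,0],[-1,0.15,0,0,0,0,0],[-1,0.15,0,0,0,0,0]]' |egrep 'pos|force: \['; done; python3 - <<'E'
from h import *
p=snapshot("top")
for d in place_of(p,"tile_1_mid"):print(d)
E
```

```text
tool_pos: [559.9, -134.5, 61.6]
ft_force: [-0.3, -0.3, -0.0]
tool_pos: [559.8, -128.5, 61.6]
ft_force: [-0.3, 0.2, 0.6]
tool_pos: [559.8, -122.5, 61.6]
ft_force: [-0.6, 0.2, 0.2]
{'location': [396.6, -142.9, 9.5], 'conf': 0.87}
{'location': [561.6, -61.6, 48.9], 'conf': 0.82}
{'location': [366.8, 50.2, 8.7], 'conf': 0.58}
```

```bash
for i in 1 2 3 4; do python3 -m handwheel '[[-1,0.08,0,0,0,0,0],[-1,0.08,0,0,0,0,0],[-1,0.08,0,0,0,0,0],[-1,0.08,0,0,0,0,0]]' |egrep 'pos|force: \['; done
```

```text
tool_pos: [559.8, -119.4, 61.6]
ft_force: [-0.1, -0.0, -0.2]
tool_pos: [559.8, -116.2, 61.6]
ft_force: [0.8, -0.4, -0.4]
tool_pos: [559.9, -113.3, 61.6]
ft_force: [1.3, -3.1, -2.0]
tool_pos: [559.7, -109.8, 61.6]
ft_force: [0.3, -2.3, 0.1]
```

```bash
for i in 1 2 3 4 5 6; do python3 -m handwheel '[[-1,0.08,0,0,0,0,0],[-1,0.08,0,0,0,0,0],[-1,0.08,0,0,0,0,0],[-1,0.08,0,0,0,0,0],[-1,0.08,0,0,0,0,0]]' |egrep 'pos|force: \['; done
```

```text
tool_pos: [559.7, -105.7, 61.6]
ft_force: [0.5, -2.5, -0.8]
tool_pos: [559.8, -101.8, 61.6]
ft_force: [0.2, -2.8, -1.9]
tool_pos: [559.8, -97.8, 61.6]
ft_force: [0.8, -1.2, -0.5]
tool_pos: [559.7, -93.8, 61.6]
ft_force: [-0.0, -1.9, 0.0]
tool_pos: [559.7, -89.8, 61.6]
ft_force: [0.1, -2.4, -0.2]
tool_pos: [559.7, -85.8, 61.6]
ft_force: [0.6, -2.6, -0.1]
```

```bash
for i in 1 2 ; do python3 -m handwheel '[[-1,0.05,0,0,0,0,0],[-1,0.05,0,0,0,0,0],[-1,0.05,0,0,0,0,0]]' |egrep 'pos|force: \['; done
```

```text
tool_pos: [559.7, -84.3, 61.6]
ft_force: [0.6, -1.6, -0.5]
tool_pos: [559.7, -82.8, 61.6]
ft_force: [0.8, -1.4, -1.0]
```

```bash
python3 -m handwheel '[[-1,0.05,0,0,0,0,0],[-1,0.05,0,0,0,0,0]]' |egrep 'pos|force: \['; python3 -m handwheel '[[-1,0.05,0,0,0,0,0],[-1,0.05,0,0,0,0,0]]' |egrep 'pos|force: \['
```

```text
tool_pos: [559.7, -81.8, 61.6]
ft_force: [1.6, -1.4, 0.5]
tool_pos: [559.9, -81.2, 61.7]
ft_force: [2.4, -5.2, -0.3]
```

Contact with the stop. I'll build the push up in small steps.

```bash
for i in 1 2 3; do python3 -m handwheel '[[-1,0.03,0,0,0,0,0],[-1,0,0,0,0,0,0]]' |egrep 'pos|force: \['; done
```

```text
tool_pos: [559.9, -81.2, 61.7]
ft_force: [1.4, -5.6, -1.4]
tool_pos: [559.9, -81.1, 61.7]
ft_force: [2.9, -6.6, -1.5]
tool_pos: [559.9, -81.1, 61.8]
ft_force: [1.7, -7.7, -1.2]
```

```bash
for i in 1 2 3; do python3 -m handwheel '[[-1,0.04,0,0,0,0,0],[-1,0,0,0,0,0,0]]' |egrep 'pos|force: \['; done
```

```text
tool_pos: [559.9, -81.0, 61.8]
ft_force: [1.4, -8.2, -2.1]
tool_pos: [559.9, -81.0, 61.8]
ft_force: [1.9, -10.6, -1.0]
tool_pos: [559.9, -81.0, 61.9]
ft_force: [1.8, -13.1, -1.5]
```

```bash
for i in 1 2 3; do python3 -m handwheel '[[-1,0,0,0,0,0,0]]' |egrep 'force: \['; done
```

```text
ft_force: [1.0, -12.1, -1.8]
ft_force: [1.5, -12.6, -1.2]
ft_force: [1.9, -13.3, -1.3]
```

```bash
python3 -m handwheel '[[-1,0.02,0,0,0,0,0],[-1,0,0,0,0,0,0]]' |egrep 'force: \['; for i in 1 2 3 4 ; do python3 -m handwheel '[[-1,0,0,0,0,0,0],[-1,0,0,0,0,0,0],[-1,0,0,0,0,0,0],[-1,0,0,0,0,0,0]]' |egrep 'time|pos|force: \['; done
```

```text
ft_force: [1.7, -12.6, -0.6]
time: 21.13
tool_pos: [559.9, -80.9, 61.9]
ft_force: [1.3, -13.1, -2.1]
time: 21.47
tool_pos: [559.9, -80.9, 61.9]
ft_force: [0.8, -13.9, -1.9]
time: 21.8
tool_pos: [559.9, -80.9, 61.9]
ft_force: [1.0, -12.9, -1.5]
time: 22.13
tool_pos: [559.9, -80.9, 61.9]
ft_force: [1.7, -13.1, -2.3]
```

Held about 1.3 s at roughly 13.2 N. Now I'll back off, lift clear and check.

```bash
python3 -m handwheel '[[-1,-0.1,0,0,0,0,0],[-1,-0.1,0,0,0,0,0],[-1,-0.3,0,0,0,0,0],[-1,-1,0,0,0,0,0],[-1,0,0,-1,0,0,0],[-1,0,0,-3,0,0,0],[-1,-2,0,-3,0,0,0],[-1,-3,0,-2,0,0,0],[-1,-3,0,0,0,0,0],[-1,-3,0,0,0,0,0],[-1,-3,0,0,0,0,0],[-1,0,0,0,0,0,0]]'; python3 - <<'E'
from h import *
p=snapshot("top");c=p["image"][130:215,250:385]
a=cv2.resize(c,(675,425),interpolation=cv2.INTER_CUBIC)
cv2.imwrite("pics/top4.png",a[:,:,::-1])
for d in place_of(p,"tile_1_mid"):print(d)
for x in tilemask(p):print(x)
p=snapshot("side");c=p["image"][115:215,205:305]
cv2.imwrite("pics/s4.png",cv2.resize(c,None,fx=5,fy=5,interpolation=cv2.INTER_CUBIC)[:,:,::-1])
E
```

```text
time: 23.13
tool_pos: [559.9, -238.7, 152.9]
tcp_rot: [179.9, 0.1, 90.0]
ft_force: [0.1, -0.5, 0.3]
finger_gap: -0.2
grip_force: 0.0
{'location': [370.8, 49.3, 4.7], 'conf': 0.96}
{'location': [563.3, -22.1, 47.9], 'conf': 0.89}
{'location': [395.6, -144.6, 4.3], 'conf': 0.89}
(0.84, ((562.7943115234375, -22.753501892089844), (99.7724380493164, 99.15117645263672), 0.14800839126110077))
(0.63, ((398.47900390625, -137.6691436767578), (98.21251678466797, 99.70496368408203), 1.8485240936279297))
(0.63, ((371.53009033203125, 49.180885314941406), (97.78561401367188, 99.37266540527344), 80.95840454101562))
```

View pics/top4.png

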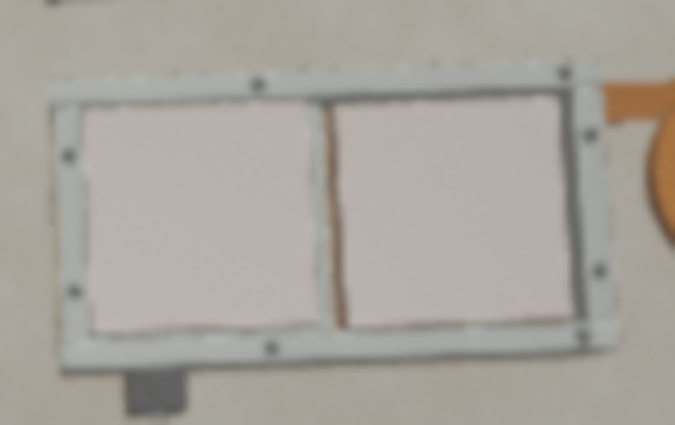

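View pics/s4.png

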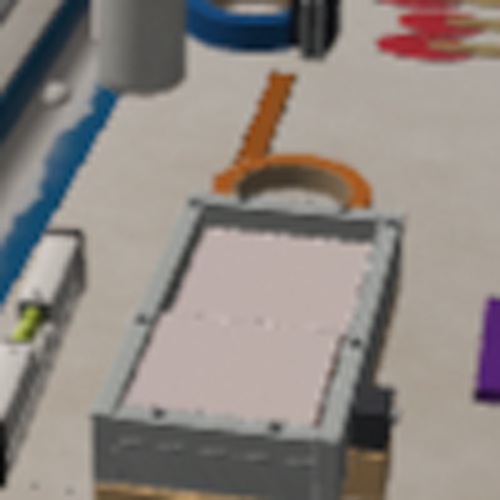

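In the top crop the tile lies flush against the end stop (left edge at about x 83) and flat on the deck. The stack tile is still in place at x 330–580, and the tape roll hasn't moved. Handing in.

```bash
python3 -c "from bench import *; print(hand_in())"
```

```text
the job is handed in; nothing more can be done
None
```

I slid the top tile onto the deck and bedded it against the end stop with about 13 N for over a second. In the last pictures it sits flat and flush, with the next tile still in the stack, and I handed the job in at about 23 s; no verdict came back.

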